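# Put the label printer back to work after a roll change

### The arm

A 6-joint arm with a two-finger parallel gripper is mounted at the origin on the work surface. World frame = base frame: x ahead of the robot, y to its left, z up, the work surface at z = 0. Lengths are in m, angles in rad, forces in N, time in s.
With the tool pointing down it reaches from about 0.3 to 0.775 m from the base axis. Payload 14.6 kg.
Tool frame: the origin (TCP) lies on the centre line of the jaws, within the pads' length; the fingertips stand 19 mm ahead of it and the grasp point (between the pads) is the TCP; y points along the fingers, x is the direction in which the jaws open and shut, and the axes are right-handed (so a half turn about y gives the same grasp; the last joint's range is limited). The gripper opens to 94 mm and grips with 3 to 60 N. Pads are 16 mm wide; open, the fingers measure 119 mm over their backs; the gripper's body (75 mm by 177 mm) begins 78 mm behind the grasp point.
Start: joints at [1.052, 0.3, 1.521, -0, 1.321, -0.067], TCP at [0.24, 0.495, 0.224] pointing down, gripper open.
Joint ranges: [-3.03, 3.03], [-0.79, 2.21], [0.23, 2.52], [-1.04, 4.18], [0, 3.07], [-2.55, 2.55]. Speed limits (rad/s): [2.22, 2.22, 2.57, 3.14, 3.14, 3.14].

### API

Orientations are given as [roll, pitch, yaw] about the fixed x, y, z axes, in that order (R = Rz(yaw) Ry(pitch) Rx(roll)).
In Python, from station import get_obs, cams, workorder gives the robot as it stands.
- The arm moves only by the shell command python3 -m handwheel 'ROWS' [FORCE]. ROWS is JSON, a list of rows, each an object of numbers: "fingers": the opening, from -1 (shut) to 1 (fully open); "x", "y", "z": the shift along the tool's x, y, z in m; "spin": the turn about the tool's y in degrees. In form: [{"fingers": .., "x": .., "y": .., "z": .., "spin": ..}, ...]. A call has exactly 10 rows; each row is the pose to reach, as a shift and turn from the pose commanded when the call began, along the tool's axes at that moment; what a row does not reach only later rows make up. A row lasts 1/10 s, in which the tool goes at most 50 mm and 8.59 degrees, less where a joint would pass 70% of its speed; a pose out of reach is approached as far as the arm can. A call with a gripper value outside its range is refused whole. The fingers move at their own pace and stop on an object; FORCE is the grip in N (left out, the last holds). Time passes only in rows, so rows that repeat a pose let the fingers close, or fill a call up. It gives the time, the measured TCP pose, the force and the opening at its end, in the units of the state.
- get_obs(): the state, without advancing time (a new reading comes with each control period).
- cams.camera(name): name is "scene" or "top" or "wrist"; returns (picture, depth): 400x640x3 uint8, red, green, blue; 400x640 float32, m along the optical axis (not along the pixel's ray), 0 where there is no reading.
- cams.get_calibration(name): a dict with "fx", "fy", "cx", "cy" (pixels), "dist" ([k1, k2, p1, p2, k3] as OpenCV has them; the pictures are not rectified), "view" (4x4, takes a point from world to camera coordinates). Camera axes: x right, y down, z forward; pixel columns grow to the right and rows downward; lengths in m; the calibration is good to about 2 mm. A picture is of the moment at which its call begins: read the wrist's pose just before it. get_calibration takes no time and is no camera call; for the wrist camera it gives the pose at the moment of the call.
- workorder.hand_in(): hands the job in, once; it reports no verdict.
The state is a dict: "time_s": time; "qpos": joint angles; "joint_vel": joint speeds; "tau": joint torques, N m; "ee_pos": TCP position; "eef_rot": TCP orientation; "force": force on the tool from outside, world axes, zero at the start; "moment": the same for the moment, N m; "grip_width": finger opening in m.
Only numpy, scipy, OpenCV 4.12 (cv2) and the standard library are available. Lean on these libraries where they do the work, as an engineer would, in place of code of your own. Each camera call takes 0.05 s, during which the arm holds its last target. There are 200 camera calls.

### The job

A new roll has just been dropped into the label printer. With fingertip touches only, lightly, push its raised cover down until it is fully shut, then press the power button so that it stays in, then tap the feed key to advance a label and let it spring back. Leave the pause key and the things around the printer alone.

Things in the scene. Friction and masses are not known exactly. Their poses are not given: they have to be found in the camera images.
- printer: White label printer, fixed; 210 mm deep (x) by 210 wide (y), 135 high with cover shut. Origin: centre of its underside; x runs from front to back, y to the left seen from the front, z up. Left: roll bay under a hinged cover (y -40 to +104 mm). Right: flat shoulder, top at 130 mm, with a row of three keys along y = -73.5 mm: power (x = +62), pause (x = +2), feed (x = -60).
- cover_front (a point): Middle of the top of the cover's front edge; moves with the cover, a flat plate 144 mm wide that runs 195 mm back from here to its hinge. A finger lip sticks out 16 mm ahead of this point. Hinge axis: along the printer's y, at its x = +92 mm, 115 mm above the counter; the plate's top face lies 20 mm off the axis. Cover shut: this point is at x = -103, y = 31.5, z = 135 mm in the printer.
- cover (a joint): Angle of the cover in rad: 0 = fully shut (springy stop, gives about 1 mm per 5 N), larger = more open; starts 0.3 to 0.7 open. The stiff hinge stays where it is left; 1 to 4 N downward, well forward of the hinge, pushes it shut.
- power_top (a point): Centre of the top of the power button: black, round, 26 mm across, rear of the row, white symbol of a broken ring with a bar. Top 140 mm above the counter when out, 135 when fully in; pressed straight down, and this point moves with it.
- power (a joint): Travel of the power button in m: 0 = out (off), 0.005 = fully in (on; firm stop). About 2.5 N moves it and it stays where it is pushed, so push it right in. Its rubber-mounted cap gives a further 1 mm per 4 N.
- pause_top (a point): Centre of the top of the pause key: black, round, 18 mm across, middle of the row, white symbol of two bars; top 138 mm up. Not to be pressed.
- pause (a joint): Travel of the pause key in m: 0 = out, 0.006 = fully pressed; springs back.
- feed_top (a point): Centre of the top of the feed key: black, oblong, 24 mm (printer's x) by 36 mm (printer's y), front of the row, white symbol of a triangle with a bar. Top 138 mm up when out; pressed straight down, and this point moves with it.
- feed (a joint): Travel of the feed key in m: 0 = out, 0.006 = fully pressed (firm stop); springs back. It begins to move at about 1 N and is fully down at about 6.5 N; the printer registers a tap from a third of its travel.
- spare_roll: Loose spare label roll standing on its flat side, 72 mm across, 50 mm high, hole 26 mm; origin at the centre of its underside. Bystander.
- vial: Loose small glass vial, 28 mm across, 55 mm high; origin at the centre of its underside. Bystander.
- tape_box: Loose small white carton with an orange band, 70 by 50 by 62 mm high; origin at the centre of its underside. Bystander.

How it is judged:
On the way, in this order (a step that is already met when the one before it is completed fails the run):
1. the cover is pushed fully shut (value of joint cover below 0.04 rad), for 0.2 s.
2. the power button is pressed in, with the cover shut (value of joint power above 0.0035 m and value of joint cover below 0.04 rad), for 0.1 s.
3. the feed key is tapped, with the printer on and the cover shut (all of step 2 and value of joint feed above 0.002 m), for 0.05 s.
At the end, for the whole second after the job is handed in: The cover is shut (within 0.04 rad), the power button is in (3.5 mm or more of its 5 mm), the feed key has been pressed at least 2 mm after that and is back out (within 0.8 mm), the pause key is out, and the roll, vial and carton are within 20 mm of where they stood (all of step 2 and value of joint each of feed, pause below 0.0008 m and distance of each of spare_roll, vial, tape_box from where it was at the start of the episode below 0.02 m); the robot touches nothing.
It fails at once if a touch out of turn: power pressed while the cover is open, or feed pressed while the power is off ((value of joint power above 0.002 m and value of joint cover above 0.06 rad) or (value of joint feed above 0.002 m and value of joint power below 0.0025 m)).
It fails at once if the pause key is pressed (value of joint pause above 0.002 m).
It fails at once if the cover is lifted instead of pushed down (value of joint cover above 0.78 rad).
It fails at once if the printer is pushed hard (over 25 N) (contact force between any of the fingers, the arm and printer above 25 N).
It fails at once if the spare roll, the vial or the carton is moved, lifted or knocked over (distance of any of spare_roll, vial, tape_box from where it was at the start of the episode above 0.02 m or angle between any of spare_roll, vial, tape_box's own z axis and vertical above 0.3 rad).
It also fails if it takes over 42 s, if anything falls off the work surface, if the arm or the gripper's body presses on something with over 40 N, if the wrist force passes 120 N, or if a joint passes its speed limit or range.

## Working session

There is one attempt and no reset: what is moved stays moved. The work goes in short steps, Python scripts to look and compute and a shell command to move; the robot and the scene stay as the last step left them, time stands still between calls to the robot, and variables do not carry over. Pictures are saved under pics/ and viewed, about 8 in all and at most 12, crops included, and the job is handed in when it is done.

```bash
mkdir -p pics; ls; python3 - <<'E'
from station import get_obs,cams
import cv2,numpy as np
o=get_obs();print({k:np.round(v,3).tolist() for k,v in o.items()})
for n in["scene","top"]:
    p,d=cams.camera(n);cv2.imwrite(f"pics/{n}0.png",p[:,:,::-1]);np.save(f"pics/{n}0.npy",d)
    c=cams.get_calibration(n);print(n,{k:np.round(v,3).tolist() for k,v in c.items()})
E
```

```text
pics
{'time_s': 0.0, 'qpos': [1.052, 0.3, 1.522, 0.0, 1.321, -0.067], 'joint_vel': [-0.001, -0.001, 0.001, -0.0, 0.001, -0.0], 'tau': [0.002, -53.182, -35.272, 0.071, 0.025, -0.0], 'ee_pos': [0.24, 0.495, 0.224], 'eef_rot': [-1.571, 0.001, 1.119], 'force': [0.462, 0.477, -0.178], 'moment': [-0.063, -0.052, 0.028], 'grip_width': 0.094}
scene {'fx': 433.634, 'fy': 433.634, 'cx': 316.61, 'cy': 191.205, 'dist': [-0.008, 0.0, 0.0, 0.0, 0.0], 'view': [[-0.562, 0.827, 0.0, 0.284], [0.622, 0.423, -0.659, -0.253], [-0.545, -0.37, -0.752, 1.148], [0.0, 0.0, 0.0, 1.0]]}
top {'fx': 408.185, 'fy': 408.185, 'cx': 319.317, 'cy': 195.567, 'dist': [0.022, 0.0, 0.0, 0.0, 0.0], 'view': [[0.024, -0.999, 0.027, 0.009], [-0.983, -0.029, -0.183, 0.565], [0.184, -0.022, -0.983, 0.866], [0.0, 0.0, 0.0, 1.0]]}
```

View pics/scene0.png

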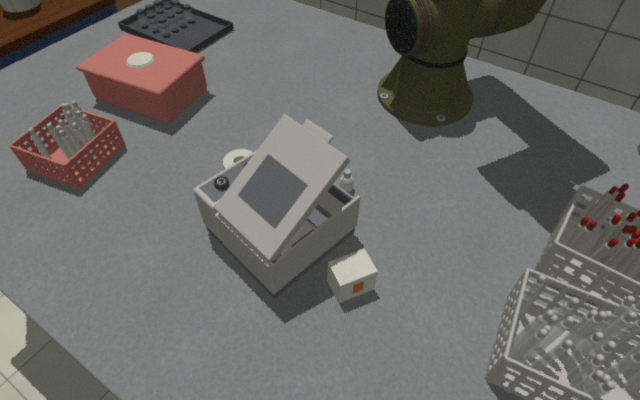

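View pics/top0.png

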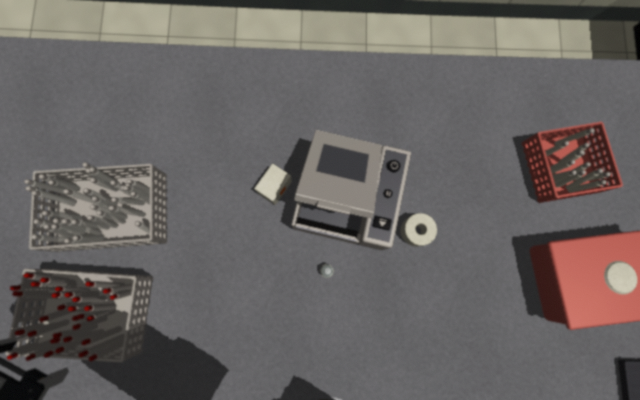

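The scene view shows the printer at about (280,200) with its cover raised, the carton at (352,275), the vial at (347,180) and the roll at (238,158). In the top view, power is at (394,166), pause (388,193), feed (382,223), roll (421,229), vial (325,270), carton (271,182) and cover window (343,163).

```bash
cat > h.py <<'E'
import numpy as np,cv2
from station import get_obs,cams
def ray(c,uv):
    K=np.array([[c['fx'],0,c['cx']],[0,c['fy'],c['cy']],[0,0,1.]])
    n=cv2.undistortPoints(np.float64(uv).reshape(-1,1,2),K,np.float64(c['dist'])).reshape(-1,2)
    V=np.array(c['view']);R=V[:3,:3];o=-R.T@V[:3,3]
    return o,np.c_[n,np.ones(len(n))]@R
def onz(c,uv,z):
    o,r=ray(c,uv);return o+r*((z-o[2])/r[:,2])[:,None]
def blobs(mask,seeds,rad):
    out=[];n,l,s,ce=cv2.connectedComponentsWithStats(mask.astype(np.uint8))
    for q in seeds:
        k=[i for i in range(1,n) if np.hypot(*(ce[i]-q))<rad and s[i,4]>8]
        out.append([(ce[i].round(2).tolist(),s[i].tolist()) for i in k])
    return out
E
python3 - <<'E'
from h import *
im=cv2.imread("pics/top0.png");d=np.load("pics/top0.npy");c=cams.get_calibration("top")
g=im.max(2)
P=[]
for q,z in zip([(394,166),(388,193),(382,223)],[.14,.138,.138]):
    for t in(50,70):
        m=np.zeros_like(g);m[q[1]-11:q[1]+12,q[0]-10:q[0]+11]=g[q[1]-11:q[1]+12,q[0]-10:q[0]+11]<t
        b=cv2.boundingRect(m.astype(np.uint8));M=cv2.moments(m.astype(np.uint8),True);
        if M['m00']:print(q,t,b,M['m10']/M['m00'],M['m01']/M['m00'],M['m00'],onz(c,[(M['m10']/M['m00'],M['m01']/M['m00'])],z).round(4))
# cover plane from depth (window and plate)
def pts(x0,x1,y0,y1):
    v,u=np.mgrid[y0:y1,x0:x1];o,r=ray(c,np.c_[u.ravel(),v.ravel()]);z=d[y0:y1,x0:x1].ravel();k=z>0
    return (o+r*z[:,None])[k]
A=pts(318,370,150,195);m=A.mean(0);n=np.linalg.svd(A-m)[2][2];n*=np.sign(n[2])
print("cover",m,n,"angle",np.arccos(n[2]),"yaw dir",np.arctan2(n[1],n[0]),"res",np.std((A-m)@n))
print("shoulder z",pts(386,392,203,212).mean(0))
for nme,uv,z in[("vial",(325,269),.055),("roll",(421,229),.05),("box",(271,182),.062)]:print(nme,onz(c,[uv],z).round(3))
big=cv2.resize(im[110:300,240:450],None,fx=3.8,fy=3.1,interpolation=cv2.INTER_CUBIC);big=cv2.resize(im[120:255,280:450],None,fx=4.4,fy=4.4,interpolation=cv2.INTER_CUBIC);cv2.imwrite("pics/crop0.png",big)
E
```

```text
(394, 166) 50 (386, 160, 14, 12) 391.6986301369863 166.013698630137 73.0 [[ 0.6142 -0.1222  0.14  ]]
(394, 166) 70 (385, 159, 16, 14) 392.6506849315069 165.58904109589042 146.0 [[ 0.6152 -0.1242  0.14  ]]
(388, 193) 50 (383, 190, 7, 8) 385.35 193.6 20.0 [[ 0.5562 -0.1091  0.138 ]]
(388, 193) 70 (383, 189, 10, 10) 387.17241379310343 193.17241379310346 58.0 [[ 0.5572 -0.1128  0.138 ]]
(382, 223) 50 (373, 216, 18, 14) 380.8984375 222.9375 128.0 [[ 0.4956 -0.0997  0.138 ]]
(382, 223) 70 (372, 215, 20, 16) 381.344262295082 222.68852459016392 183.0 [[ 0.4962 -0.1006  0.138 ]]
cover [ 0.58573659 -0.01840025  0.19425361] [ 0.53155068 -0.11574298  0.8390813 ] angle 0.5752040699406753 yaw dir -0.2143992477919847 res 0.0009453032595972311
shoulder z [ 0.52975063 -0.11671556  0.13109562]
vial [[0.402 0.008 0.055]]
roll [[ 0.495 -0.205  0.05 ]]
box [[0.59  0.133 0.062]]
```

View pics/crop0.png

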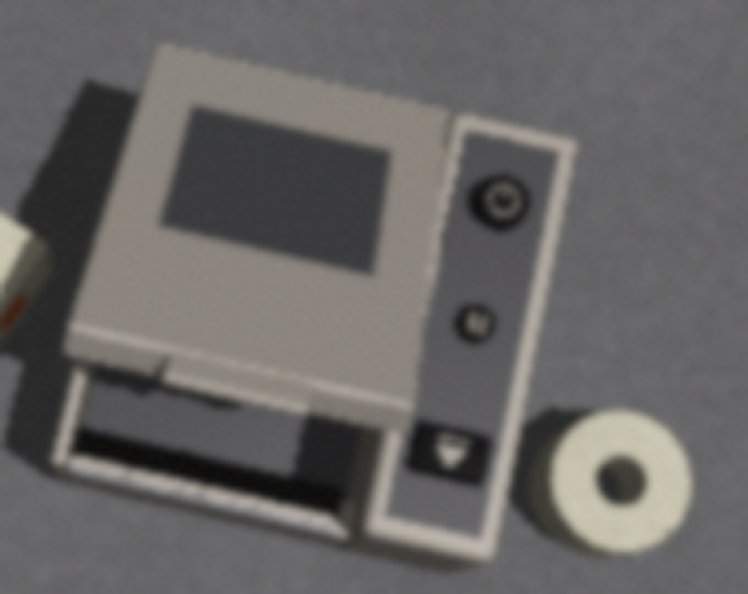

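The crop confirms the keys: power centre at about (393.5,165.7) in the full image, feed (382,223), pause (388,193). Printer yaw is about -0.205 and the cover is about 0.575 rad open. Fingers shut, I lift and head for the cover.

```bash
cat >> h.py <<'E'
E1=np.array([np.cos(-.205),np.sin(-.205)]);E2=np.array([-E1[1],E1[0]]);O=np.array([.5695,-.0418])
def pw(x,y): return O+E1*x+E2*y
from scipy.spatial.transform import Rotation as Rt
def go(xy,tipz):
    o=get_obs();R=Rt.from_euler('xyz',o['eef_rot']).as_matrix();p=np.array(o['ee_pos'])
    t=np.r_[xy,tipz+.019];print('t',o['time_s'],'tcp',p.round(4),'rpy',np.round(o['eef_rot'],3),'F',np.round(o['force'],2),'w',o['grip_width'],'target',t.round(4),'shift',(R.T@(t-p)).round(4),'spin to yaw1.366',np.degrees(o['eef_rot'][2]-1.366).round(2))
E
python3 -m handwheel '[{"fingers":-1,"x":0,"y":-0.04,"z":0,"spin":0},{"fingers":-1,"x":0,"y":-0.08,"z":-0.01,"spin":-2},{"fingers":-1,"x":-0.02,"y":-0.1,"z":-0.04,"spin":-4},{"fingers":-1,"x":-0.05,"y":-0.1,"z":-0.075,"spin":-6},{"fingers":-1,"x":-0.075,"y":-0.1,"z":-0.115,"spin":-8},{"fingers":-1,"x":-0.1,"y":-0.1,"z":-0.155,"spin":-10},{"fingers":-1,"x":-0.13,"y":-0.1,"z":-0.19,"spin":-12},{"fingers":-1,"x":-0.155,"y":-0.1,"z":-0.23,"spin":-14.2},{"fingers":-1,"x":-0.18,"y":-0.1,"z":-0.265,"spin":-14.2},{"fingers":-1,"x":-0.2,"y":-0.1,"z":-0.295,"spin":-14.2}]' 20
python3 -c "
from h import *
go(pw(-.052,.0315),.30)"
```

```text
time_s: 1.1
ee_pos: [0.4188, 0.184, 0.3244]
eef_rot: [-1.571, 0.0, 1.366]
force: [-0.3, 1.6, -0.5]
grip_width: 0.0176
t 1.1 tcp [0.4188 0.184  0.3244] rpy [-1.571  0.     1.366] F [-0.28  1.61 -0.52] w 0.017553340147358123 target [ 5.25e-01 -4.00e-04  3.19e-01] shift [-0.159   0.0054 -0.1415] spin to yaw1.366 0.01
```

```bash

python3 -m handwheel '[{"fingers":-1,"x":-0.03,"y":0,"z":-0.025,"spin":0},{"fingers":-1,"x":-0.06,"y":0,"z":-0.055,"spin":0},{"fingers":-1,"x":-0.09,"y":0,"z":-0.085,"spin":0},{"fingers":-1,"x":-0.12,"y":0,"z":-0.11,"spin":0},{"fingers":-1,"x":-0.145,"y":0,"z":-0.13,"spin":0},{"fingers":-1,"x":-0.159,"y":0,"z":-0.141,"spin":0},{"fingers":-1,"x":-0.159,"y":0.005,"z":-0.141,"spin":0},{"fingers":-1,"x":-0.159,"y":0.005,"z":-0.141,"spin":0},{"fingers":-1,"x":-0.159,"y":0.005,"z":-0.141,"spin":0},{"fingers":-1,"x":-0.159,"y":0.005,"z":-0.141,"spin":0}]' 
python3 - <<'E'
from h import *
go(pw(-.052,.0315),.24)
p,d=cams.camera("wrist");cv2.imwrite("pics/w1.png",p[:,:,::-1]);np.save("pics/w1.npy",d)
q,d=cams.camera("scene");cv2.imwrite("pics/s1.png",q[80:300,150:420,::-1].repeat(2,0).repeat(2,1))
c=cams.get_calibration("wrist");print({k:np.round(v,4).tolist() for k,v in c.items()})
E
```

```text
time_s: 2.1
ee_pos: [0.5238, 0.0028, 0.3198]
eef_rot: [-1.571, -0.0, 1.368]
force: [-0.6, 0.4, 0.9]
grip_width: 0.0008
t 2.1 tcp [0.5238 0.0028 0.3198] rpy [-1.571 -0.     1.368] F [-0.65  0.4   0.87] w 0.0007688324552334359 target [ 5.25e-01 -4.00e-04  2.59e-01] shift [-0.0029  0.0608 -0.0018] spin to yaw1.366 0.13
{'fx': 320.3928, 'fy': 320.3928, 'cx': 320.2976, 'cy': 197.6799, 'dist': [-0.0391, 0.0, 0.0, 0.0, 0.0], 'view': [[0.2013, 0.9795, -0.0006, -0.1063], [0.9472, -0.1946, 0.2548, -0.5487], [0.2495, -0.0519, -0.967, 0.3529], [0.0, 0.0, 0.0, 1.0]]}
```

View pics/w1.png

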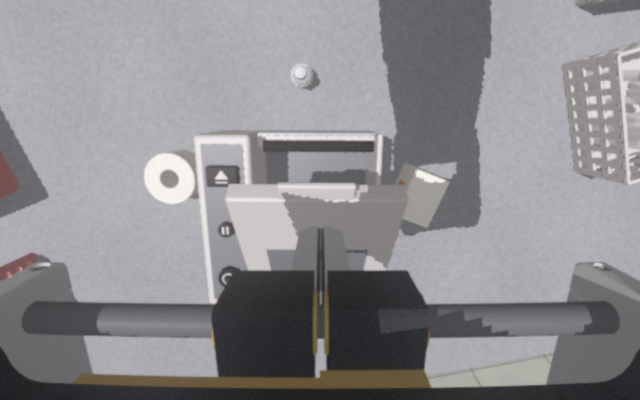

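View pics/s1.png

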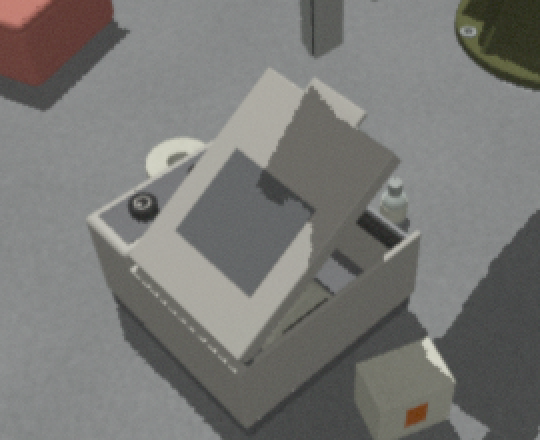

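Wrist view: feed at (221,178), pause (227,229), power (229,277). The finger is over the cover's centre, with the lip at (317,188). In the scene view the cover is up with nothing in the way. Descending.

```bash

python3 -m handwheel '[{"fingers":-1,"x":-0.003,"y":0.02,"z":-0.002,"spin":0},{"fingers":-1,"x":-0.003,"y":0.04,"z":-0.002,"spin":0},{"fingers":-1,"x":-0.003,"y":0.05,"z":-0.002,"spin":0},{"fingers":-1,"x":-0.003,"y":0.055,"z":-0.002,"spin":0},{"fingers":-1,"x":-0.003,"y":0.06,"z":-0.002,"spin":0},{"fingers":-1,"x":-0.003,"y":0.065,"z":-0.002,"spin":0},{"fingers":-1,"x":-0.003,"y":0.07,"z":-0.002,"spin":0},{"fingers":-1,"x":-0.003,"y":0.075,"z":-0.002,"spin":0},{"fingers":-1,"x":-0.003,"y":0.08,"z":-0.002,"spin":0},{"fingers":-1,"x":-0.003,"y":0.085,"z":-0.002,"spin":0}]' 
python3 - <<'E'
from h import *
im=cv2.imread("pics/w1.png")
c={'fx': 320.3928, 'fy': 320.3928, 'cx': 320.2976, 'cy': 197.6799, 'dist': [-0.0391,0,0,0,0], 'view': [[0.2013, 0.9795, -0.0006, -0.1063], [0.9472, -0.1946, 0.2548, -0.5487], [0.2495, -0.0519, -0.967, 0.3529], [0,0,0,1]]}
g=im.max(2);m=np.zeros_like(g);m[160:195,203:242]=g[160:195,203:242]<70
b=cv2.boundingRect(m);print(b,onz(c,[(b[0]+b[2]/2-.5,b[1]+b[3]/2-.5),(227,229.5),(229,277)],.138),pw(-.06,-.0735),pw(.002,-.0735),pw(.062,-.0735))
go(pw(-.052,.0315),.19)
E
```

```text
time_s: 3.2
ee_pos: [0.5254, -0.0015, 0.2341]
eef_rot: [-1.571, 0.0, 1.367]
force: [-0.6, -0.1, 1.9]
grip_width: 0.0004
(0, 0, 0, 0) [[ 0.27480808 -0.2772461   0.138     ]
 [ 0.55694699 -0.11462705  0.138     ]
 [ 0.61544556 -0.12901625  0.138     ]] [ 0.49579415 -0.10154695] [ 0.55649594 -0.11416812] [ 0.61523959 -0.12638215]
t 3.2 tcp [ 0.5254 -0.0015  0.2341] rpy [-1.571  0.     1.367] F [-0.6  -0.12  1.9 ] w 0.0003660079964871425 target [ 5.25e-01 -4.00e-04  2.09e-01] shift [0.001  0.0251 0.0007] spin to yaw1.366 0.05
```

The model agrees with both views to about 2 mm, and contact looks light. Continuing to tip z ≈ 0.150.

```bash

python3 -m handwheel '[{"fingers":-1,"x":0,"y":0.006,"z":0,"spin":0},{"fingers":-1,"x":0,"y":0.012,"z":0,"spin":0},{"fingers":-1,"x":0,"y":0.018,"z":0,"spin":0},{"fingers":-1,"x":0,"y":0.024,"z":0,"spin":0},{"fingers":-1,"x":0,"y":0.03,"z":0,"spin":0},{"fingers":-1,"x":0,"y":0.036,"z":0,"spin":0},{"fingers":-1,"x":0,"y":0.042,"z":0,"spin":0},{"fingers":-1,"x":0,"y":0.048,"z":0,"spin":0},{"fingers":-1,"x":0,"y":0.054,"z":0,"spin":0},{"fingers":-1,"x":0,"y":0.06,"z":0,"spin":0}]' 
python3 -c "
from h import *
go(pw(-.052,.0315),.135)"
```

```text
time_s: 4.2
ee_pos: [0.5254, -0.0015, 0.1739]
eef_rot: [-1.571, 0.0, 1.367]
force: [-0.4, -0.3, 1.7]
grip_width: 0.0005
t 4.2 tcp [ 0.5254 -0.0015  0.1739] rpy [-1.571  0.     1.367] F [-0.44 -0.34  1.71] w 0.00045958489641082916 target [ 5.25e-01 -4.00e-04  1.54e-01] shift [0.0011 0.0199 0.0006] spin to yaw1.366 0.05
```

```bash

python3 -m handwheel '[{"fingers":-1,"x":0,"y":0.004,"z":0,"spin":0},{"fingers":-1,"x":0,"y":0.008,"z":0,"spin":0},{"fingers":-1,"x":0,"y":0.012,"z":0,"spin":0},{"fingers":-1,"x":0,"y":0.015,"z":0,"spin":0},{"fingers":-1,"x":0,"y":0.017,"z":0,"spin":0},{"fingers":-1,"x":0,"y":0.018,"z":0,"spin":0},{"fingers":-1,"x":0,"y":0.019,"z":0,"spin":0},{"fingers":-1,"x":0,"y":0.02,"z":0,"spin":0},{"fingers":-1,"x":0,"y":0.02,"z":0,"spin":0},{"fingers":-1,"x":0,"y":0.02,"z":0,"spin":0}]' 
python3 -c "
from h import *
go(pw(-.052,.0315),.135)"
```

```text
time_s: 5.2
ee_pos: [0.5255, -0.0015, 0.1545]
eef_rot: [-1.571, 0.0, 1.367]
force: [-0.4, -0.8, 0.5]
grip_width: 0.0007
t 5.2 tcp [ 0.5255 -0.0015  0.1545] rpy [-1.571  0.     1.367] F [-0.42 -0.79  0.48] w 0.0006526959172537448 target [ 5.25e-01 -4.00e-04  1.54e-01] shift [0.001  0.0005 0.0007] spin to yaw1.366 0.05
```

```bash

python3 -m handwheel '[{"fingers":-1,"x":0,"y":0.0005,"z":0,"spin":0},{"fingers":-1,"x":0,"y":0.001,"z":0,"spin":0},{"fingers":-1,"x":0,"y":0.0015,"z":0,"spin":0},{"fingers":-1,"x":0,"y":0.002,"z":0,"spin":0},{"fingers":-1,"x":0,"y":0.002,"z":0,"spin":0},{"fingers":-1,"x":0,"y":0.002,"z":0,"spin":0},{"fingers":-1,"x":0,"y":0.002,"z":0,"spin":0},{"fingers":-1,"x":0,"y":0.002,"z":0,"spin":0},{"fingers":-1,"x":0,"y":0.002,"z":0,"spin":0},{"fingers":-1,"x":0,"y":0.002,"z":0,"spin":0}]' 
python3 - <<'E'
from h import *
go(pw(-.052,.0315),.135)
q,d=cams.camera("scene");cv2.imwrite("pics/s2.png",q[80:300,150:420,::-1].repeat(2,0).repeat(2,1))
E
```

```text
time_s: 6.2
ee_pos: [0.5254, -0.0015, 0.1529]
eef_rot: [-1.571, -0.0, 1.367]
force: [-3.5, 0.1, 7.4]
grip_width: 0.0004
t 6.2 tcp [ 0.5254 -0.0015  0.1529] rpy [-1.571 -0.     1.367] F [-3.47  0.07  7.39] w 0.00037259685995881786 target [ 5.25e-01 -4.00e-04  1.54e-01] shift [ 0.001  -0.0011  0.0006] spin to yaw1.366 0.05
```

View pics/s2.png

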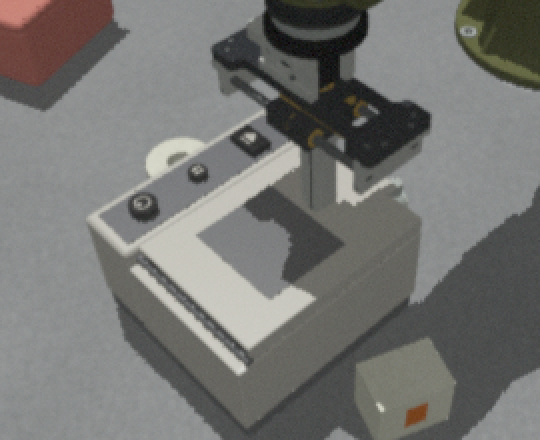

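The picture shows the cover flat and shut at the firm stop (7 N), keys all out. I lift and move to above power.

```bash

python3 -m handwheel '[{"fingers":-1,"x":0,"y":-0.02,"z":0,"spin":0},{"fingers":-1,"x":0,"y":-0.04,"z":0,"spin":0},{"fingers":-1,"x":-0.015,"y":-0.04,"z":-0.02,"spin":0},{"fingers":-1,"x":-0.035,"y":-0.04,"z":-0.04,"spin":0},{"fingers":-1,"x":-0.06,"y":-0.04,"z":-0.065,"spin":0},{"fingers":-1,"x":-0.08,"y":-0.04,"z":-0.09,"spin":0},{"fingers":-1,"x":-0.095,"y":-0.04,"z":-0.105,"spin":0},{"fingers":-1,"x":-0.104,"y":-0.04,"z":-0.113,"spin":0},{"fingers":-1,"x":-0.104,"y":-0.04,"z":-0.113,"spin":0},{"fingers":-1,"x":-0.104,"y":-0.04,"z":-0.113,"spin":0}]' 
python3 - <<'E'
from h import *
go(pw(.062,-.0735),.145)
q,d=cams.camera("wrist");cv2.imwrite("pics/w2.png",q[:,:,::-1])
q,d=cams.camera("scene");cv2.imwrite("pics/s3.png",q[80:300,150:420,::-1].repeat(2,0).repeat(2,1))
E
```

```text
time_s: 7.25
ee_pos: [0.6147, -0.1257, 0.1923]
eef_rot: [-1.57, -0.0, 1.367]
force: [-0.0, 0.1, 0.1]
grip_width: 0.0004
t 7.25 tcp [ 0.6147 -0.1257  0.1923] rpy [-1.57  -0.     1.367] F [-0.02  0.1   0.08] w 0.0004306307881124635 target [ 0.6152 -0.1264  0.164 ] shift [-0.0006  0.0283 -0.0007] spin to yaw1.366 0.06
```

View pics/s3.png

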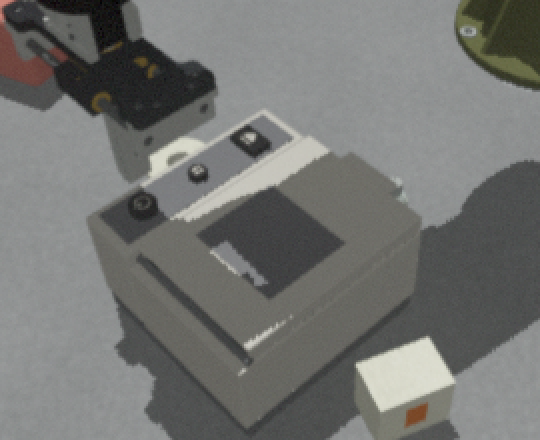

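View pics/w2.png

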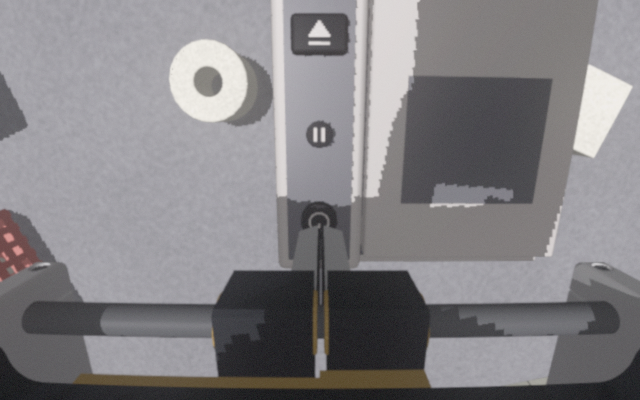

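Cover is shut and keys out. In the wrist view power's ring at (319,220), pause (319,134) and feed (319,34) are all in line with the finger (320). I check the fore-aft position numerically.

```bash

python3 - <<'E'
from h import *
c=cams.get_calibration("wrist");print(onz(c,[(319,219.5)],.14),onz(c,[(319.5,134),(319.5,34.5)],.138))
c=cams.get_calibration("scene");V=np.array(c['view'])
for p in[(.6147,-.1257,.1733),(*pw(.062,-.0735),.14)]:
    q=V[:3,:3]@p+V[:3,3];u=np.array([q[0]/q[2]*c['fx']+c['cx'],q[1]/q[2]*c['fy']+c['cy']]);print((u-[150,80])*2)
E
```

```text
[[ 0.61442249 -0.12772446  0.14      ]] [[ 0.55670601 -0.1154583   0.138     ]
 [ 0.49699454 -0.1031368   0.138     ]]
[136.27085702 176.94176364]
[141.79040614 203.74511958]
```

```bash

python3 -m handwheel '[{"fingers":-1,"x":-0.0015,"y":0.01,"z":0,"spin":0},{"fingers":-1,"x":-0.0015,"y":0.02,"z":0,"spin":0},{"fingers":-1,"x":-0.0015,"y":0.028,"z":0,"spin":0},{"fingers":-1,"x":-0.0015,"y":0.031,"z":0,"spin":0},{"fingers":-1,"x":-0.0015,"y":0.033,"z":0,"spin":0},{"fingers":-1,"x":-0.0015,"y":0.0345,"z":0,"spin":0},{"fingers":-1,"x":-0.0015,"y":0.036,"z":0,"spin":0},{"fingers":-1,"x":-0.0015,"y":0.037,"z":0,"spin":0},{"fingers":-1,"x":-0.0015,"y":0.038,"z":0,"spin":0},{"fingers":-1,"x":-0.0015,"y":0.038,"z":0,"spin":0}]' 
python3 -c "
from h import *
go(pw(.062,-.0735),.134)"
```

```text
time_s: 8.35
ee_pos: [0.6148, -0.1277, 0.1545]
eef_rot: [-1.571, -0.0, 1.367]
force: [-2.1, 1.1, 2.0]
grip_width: 0.0005
t 8.35 tcp [ 0.6148 -0.1277  0.1545] rpy [-1.571 -0.     1.367] F [-2.1   1.09  1.99] w 0.0004667201661966947 target [ 0.6152 -0.1264  0.153 ] shift [ 0.0014  0.0015 -0.0002] spin to yaw1.366 0.05
```

```bash

python3 -m handwheel '[{"fingers":-1,"x":0,"y":0.0005,"z":0,"spin":0},{"fingers":-1,"x":0,"y":0.001,"z":0,"spin":0},{"fingers":-1,"x":0,"y":0.0015,"z":0,"spin":0},{"fingers":-1,"x":0,"y":0.002,"z":0,"spin":0},{"fingers":-1,"x":0,"y":0.0025,"z":0,"spin":0},{"fingers":-1,"x":0,"y":0.0025,"z":0,"spin":0},{"fingers":-1,"x":0,"y":0.0025,"z":0,"spin":0},{"fingers":-1,"x":0,"y":0.0025,"z":0,"spin":0},{"fingers":-1,"x":0,"y":0.0025,"z":0,"spin":0},{"fingers":-1,"x":0,"y":0.0025,"z":0,"spin":0}]' 
python3 -c "
from h import *
go(pw(.062,-.0735),.134)"
```

```text
time_s: 9.35
ee_pos: [0.6148, -0.1277, 0.1525]
eef_rot: [-1.571, 0.0, 1.367]
force: [-3.5, 1.9, 7.5]
grip_width: 0.0007
t 9.35 tcp [ 0.6148 -0.1277  0.1525] rpy [-1.571  0.     1.367] F [-3.51  1.94  7.5 ] w 0.0006986478239312728 target [ 0.6152 -0.1264  0.153 ] shift [ 0.0014 -0.0005 -0.0002] spin to yaw1.366 0.05
```

Power bottomed (7.5 N, well over the 2.5 N that moves it). I lift and move forward to feed.

```bash

python3 -m handwheel '[{"fingers":-1,"x":0,"y":-0.02,"z":0,"spin":0},{"fingers":-1,"x":0,"y":-0.04,"z":0,"spin":0},{"fingers":-1,"x":0,"y":-0.04,"z":0.02,"spin":0},{"fingers":-1,"x":0,"y":-0.04,"z":0.045,"spin":0},{"fingers":-1,"x":0,"y":-0.04,"z":0.07,"spin":0},{"fingers":-1,"x":0,"y":-0.04,"z":0.095,"spin":0},{"fingers":-1,"x":0,"y":-0.04,"z":0.112,"spin":0},{"fingers":-1,"x":0,"y":-0.04,"z":0.121,"spin":0},{"fingers":-1,"x":0,"y":-0.04,"z":0.121,"spin":0},{"fingers":-1,"x":0,"y":-0.04,"z":0.121,"spin":0}]' 
python3 - <<'E'
from h import *
go((.497,-.1025),.140)
q,d=cams.camera("scene");cv2.imwrite("pics/s4.png",q[80:300,150:420,::-1].repeat(2,0).repeat(2,1))
E
```

```text
time_s: 10.35
ee_pos: [0.4968, -0.1034, 0.192]
eef_rot: [-1.571, 0.0, 1.367]
force: [0.7, 0.9, -0.1]
grip_width: 0.0006
t 10.35 tcp [ 0.4968 -0.1034  0.192 ] rpy [-1.571  0.     1.367] F [ 0.65  0.89 -0.12] w 0.0006288427145179396 target [ 0.497  -0.1025  0.159 ] shift [0.0009 0.033  0.    ] spin to yaw1.366 0.04
```

View pics/s4.png

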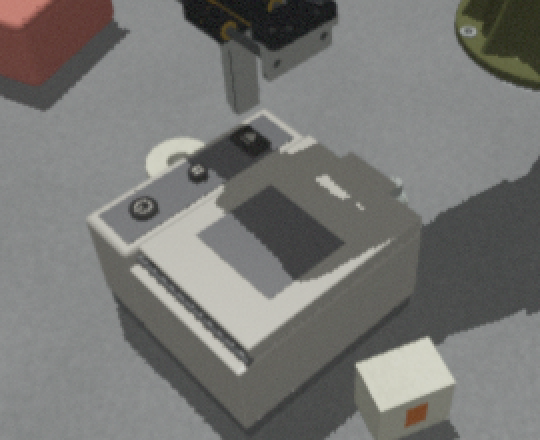

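Power's top has dropped in the picture ((142,204) → (144,208)), so it stays in; the cover is shut. Now I tap feed to about 4.5 mm travel.

```bash

python3 -m handwheel '[{"fingers":-1,"x":0,"y":0.012,"z":0,"spin":0},{"fingers":-1,"x":0,"y":0.024,"z":0,"spin":0},{"fingers":-1,"x":0,"y":0.032,"z":0,"spin":0},{"fingers":-1,"x":0,"y":0.035,"z":0,"spin":0},{"fingers":-1,"x":0,"y":0.037,"z":0,"spin":0},{"fingers":-1,"x":0,"y":0.0385,"z":0,"spin":0},{"fingers":-1,"x":0,"y":0.0395,"z":0,"spin":0},{"fingers":-1,"x":0,"y":0.0395,"z":0,"spin":0},{"fingers":-1,"x":0,"y":0.0395,"z":0,"spin":0},{"fingers":-1,"x":0,"y":0.0395,"z":0,"spin":0}]' 
python3 -c "
from h import *
go((.497,-.1025),.134)"
```

```text
time_s: 11.4
ee_pos: [0.4963, -0.1032, 0.1527]
eef_rot: [-1.571, 0.0, 1.367]
force: [-4.5, 1.6, 5.3]
grip_width: 0.0002
t 11.4 tcp [ 0.4963 -0.1032  0.1527] rpy [-1.571  0.     1.367] F [-4.54  1.55  5.34] w 0.00019421481968591415 target [ 0.497  -0.1025  0.153 ] shift [ 0.0009 -0.0003 -0.0006] spin to yaw1.366 0.05
```

5.3 N at tip 0.1337 corresponds to about 4.5 mm of travel, so the tap registered. Retracting straight up, clear.

```bash

python3 -m handwheel '[{"fingers":-1,"x":0,"y":-0.01,"z":0,"spin":0},{"fingers":-1,"x":0,"y":-0.03,"z":0,"spin":0},{"fingers":-1,"x":0,"y":-0.06,"z":0,"spin":0},{"fingers":-1,"x":0,"y":-0.09,"z":0,"spin":0},{"fingers":-1,"x":0,"y":-0.12,"z":0,"spin":0},{"fingers":-1,"x":0,"y":-0.14,"z":0,"spin":0},{"fingers":-1,"x":0,"y":-0.14,"z":0,"spin":0},{"fingers":-1,"x":0,"y":-0.14,"z":0,"spin":0},{"fingers":-1,"x":0,"y":-0.14,"z":0,"spin":0},{"fingers":-1,"x":0,"y":-0.14,"z":0,"spin":0}]' 
python3 - <<'E'
from h import *
go((.497,-.1025),.25)
q,d=cams.camera("scene");cv2.imwrite("pics/s5.png",q[80:300,150:420,::-1].repeat(2,0).repeat(2,1))
E
```

```text
time_s: 12.4
ee_pos: [0.496, -0.1032, 0.2914]
eef_rot: [-1.569, -0.0, 1.367]
force: [0.4, -0.0, -0.2]
grip_width: 0.0007
t 12.4 tcp [ 0.496  -0.1032  0.2914] rpy [-1.569 -0.     1.367] F [ 0.38 -0.03 -0.23] w 0.0007185903140090233 target [ 0.497  -0.1025  0.269 ] shift [ 0.0009  0.0224 -0.0009] spin to yaw1.366 0.05
```

View pics/s5.png

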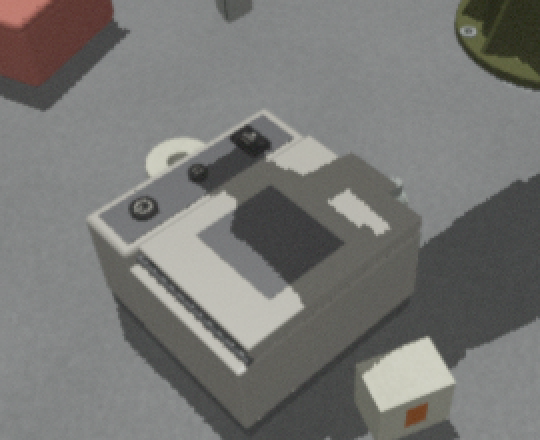

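The cover is shut, power is in at (144,208), feed is back out at (251,139), pause is untouched at (198,173), and the bystanders stand where they were. Handing in.

```bash
python3 -c "
from station import workorder
print(workorder.hand_in())"
```

```text
the job is handed in; nothing more can be done
None
```

The job is done and handed in at 12.4 s. Using the shut fingertips only, I pushed the cover down to its stop, pressed power fully in, tapped feed, and retracted straight up.

| Step | Upward force on the tool | What it showed |
|---|---|---|
| Cover | about 7.4 N | at its springy stop, lying flat in the next picture |
| Power | about 7.5 N | bottomed, and its top stayed lower in the later pictures |
| Feed | about 5.3 N | roughly 4.5 mm of travel, then back out |

The last picture shows the cover flat, power in, and feed and pause out. The roll, vial and carton look unmoved by eye. The tool force was about zero, so the arm is clear.

I judged the key travels from height, force and pictures, because the joint values could not be read directly. The printer position agreed between the two cameras to about 2–3 mm. One thing I left unexplained is a sideways force of 2–4.5 N that showed up while pressing each key and the cover. It disappeared when the finger lifted. One early colour mask for the feed key came back empty, so I used points read by eye from the wrist picture instead.

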